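# Ease the stuck cover cup off the tack mug

## Robot

A 7-joint arm with a two-finger parallel gripper is mounted at the origin on the work surface. World frame = base frame: x ahead of the robot, y to its left, z up, the work surface at z = 0. Lengths are in m, angles in degrees, forces in N, time in s.
With the tool pointing down it reaches from about 0.425 to 0.875 m from the base axis. Payload 4.7 kg.
Tool frame: the origin (TCP) lies at the centre of the arm's flange, where the gripper is bolted on; the fingertips stand 182 mm ahead of it and the grasp point (between the pads) lies 164 mm ahead of it; z points along the fingers, x is the direction in which the jaws open and shut, and the axes are right-handed (so a half turn about z gives the same grasp; the last joint's range is limited). The gripper opens to 87 mm and grips with 3 to 60 N. Pads are 19 mm wide; open, the fingers measure 117 mm over their backs; the gripper's body (75 mm by 190 mm) begins 51 mm behind the grasp point.
Start: joints at [65.667, 18.392, -4.016, 83.108, 1.295, 78.541, -3.26], TCP at [0.276, -0.588, 0.405] pointing down, gripper open.
Joint ranges: [-163.93, 163.93], [-17.29, 119.83], [-79.2, 71.16], [3.27, 140.29], [-89.18, 269.18], [5.43, 117.66], [-154.24, 154.24]. Speed limits (degrees/s): [147.25, 147.25, 180, 180, 180, 180, 180].

## Interface

Orientations are given as [roll, pitch, yaw] about the fixed x, y, z axes, in that order (R = Rz(yaw) Ry(pitch) Rx(roll)).
In Python, from cell import env gives the robot as it stands. The module is installed in compiled form; this text tells all that it offers.
- The arm moves only by the tool carry_out, never from a script. Its argument "increments" is a list of rows, each a list of 5 numbers: the shift along the world's x, y, z in m, then the turn about the world's z in degrees, then the gripper's target within -1 to 1 (shut at 1, half-way at 0, fully open at -1). In form: [[dx, dy, dz, spin, jaw], ...]. A call has 1 to 20 rows; each row is the pose to reach, as a shift and turn from the pose commanded when the call began; what a row does not reach only later rows make up. A row lasts 1/10 s, in which the tool goes at most 50 mm and 8.59 degrees, less where a joint would pass 70% of its speed; a pose out of reach is approached as far as the arm can. A call with a gripper value outside its range is refused whole. The fingers move at their own pace and stop on an object; "grip_force" is the grip in N (left out, the last holds). Time passes only in rows, so rows that repeat a pose let the fingers close. It gives the time, the measured TCP pose, the force and the opening at its end, in the units of the state.
- env.get_obs(): the state, without advancing time (a new reading comes with each control period).
- env.read_camera(name): name is "scene" or "side" or "wrist"; returns (picture, depth): 384x512x3 uint8, red, green, blue; 384x512 float32, m along the optical axis (not along the pixel's ray), 0 where there is no reading.
- env.get_calibration(name): a dict with "K" (3x3 intrinsics, pixels), "camera_from_world" (4x4, takes a point from world to camera coordinates); the wrist camera has in their place "T_tool_cam" (4x4, takes a point from camera to tool coordinates, whose origin is the TCP and whose axes are the tool frame's). Camera axes: x right, y down, z forward; pixel columns grow to the right and rows downward; lengths in m; the calibration is good to about 2 mm. A picture is of the moment at which its call begins: read the wrist's pose just before it. get_calibration takes no time and is no camera call.
- env.sign_off(): hands the job in, once; it reports no verdict.
The state is a dict: "time_s": time; "qpos": joint angles; "joint_velocities": joint speeds; "effort": joint torques, N m; "tool_pos": TCP position; "tool_rot": TCP orientation; "force": force on the tool from outside, world axes, zero at the start; "wrist_torque": the same for the moment, N m; "grip_width": finger opening in m.
Only numpy, scipy, OpenCV 4.12 (cv2) and the standard library are available. Lean on these libraries where they do the work, as an engineer would, in place of code of your own. Each camera call takes 0.05 s, during which the arm holds its last target.

## Task

The tin cup pushed down over the tack mug as its cover has stuck, and a straight pull brings the mug up out of its wooden holder too. Take the cover off while the mug stays down and upright in its holder: turn the cover until the mug's handle is stopped by the holder's front, keep turning the same way, and ease the cover up as it slips round, taking a fresh grip as often as you need. Then stand the cover mouth down, wholly on top of the sole press block, and leave the bottle, tack lifter, toe cap and snap setter where they are.

Things in the scene. Friction and masses are not known exactly. Their poses are not given: they have to be found in the camera images.
- cover_center (a point): The outer part: plain round tin cup, upside down (mouth down), pushed over the mug as its cover; loose, 80 g. 64 mm outside diameter (66 at the rim's bead), 59 inside, 36.5 high. This point is on its axis, 18 mm above its rim; z up. Fully on, its rim is 58 mm and its flat top 94.5 mm above the stool. Grasp its wall across the diameter from above; a grip does not squeeze it onto the mug.
- mug: The inner part: round tin mug of steel tacks, standing mouth up on the stool in the pocket of its holder, loose, about 0.26 kg with its tacks. 56 mm diameter, 92 mm high. Origin at the centre of its underside, z up; its x axis points from its axis through its handle. Turned by the cover, either way, the mug turns along until its handle meets the holder's front.
- mug_handle (a point): Middle of the outermost part of the mug's handle, 64 mm from the mug's axis, 34 mm above its underside. The handle is a D-shaped loop of 8 mm round bar in the mug's x-z plane; it reaches 68 mm from the mug's axis and from 6 to 53 mm up.
- mug_grip (a point): On the mug's axis 78 mm up, level with four spring dimples that press outwards on the inside of the cover. Friction there is 7 to 11 N, far above the mug's weight. With the handle stopped, the cover slips round (0.2 to 0.5 N m), and only while it slips round does a pull of 2 to 3 N also draw it up, 5 to 7 mm per radian. Let go, it stays. Past 20 mm of rise (rim at this point) it is free.
- holder: Wooden mug holder screwed to the stool; origin at the pocket's centre, on the stool. 110 mm wide (y), from 55 mm behind the origin to a flat front 16 mm before it (x), 40 mm high, with a 60 mm round pocket bored down to the stool and open to the front by 51 mm. The mug's handle sticks out there and is stopped, about 1.2 rad each way, by the front. Its top is 18 mm below the cover's rim.
- block: Sole press block, a plain wooden block with a flat top screwed to the stool, cannot move: 160 mm along its x axis, 100 mm along its y axis, 45 mm high, origin at the centre of its underside. It stands to the left or to the right of the holder.
- bottle: Bystander: brown glass bottle, 72 mm diameter, with a small tin funnel in its neck, 203 mm high in all and 86 mm wide at the funnel; origin under its centre.
- tack_lifter: Bystander: copper tack lifter, a forked tool with a wooden handle, lying on the stool, 180 mm long along its x axis, 26 mm high; origin on the stool under its middle.
- toe_cap: Bystander: pale rubber toe cap, a half dome 72 mm long, 88 mm wide, 40 mm high, its round nose towards its x axis; origin under its middle.
- snap_setter: Bystander: round steel snap setter, a 38 mm foot with a post, 58 mm high; origin under its centre.
Mind the look-alikes: they are no part of the job. Leave any green or turquoise look-alike of the part that bears cover_center alone.

How it is judged (in metres and radians):
At the end, for the whole second after the job is handed in: The cover stands mouth down and level (within 0.08 rad) with its rim on top of the sole press block, its axis within 50 mm of the block's centre along and 20 mm across it, so that it is wholly on it; the mug stands on the stool, upright (within 0.1 rad), in the pocket of its holder (x of cover_center in the frame of block between -0.05 and 0.05 m and y of cover_center in the frame of block between -0.02 and 0.02 m and z of cover_center in the frame of block between 0.059 and 0.067 m and angle between cover_center's own z axis and vertical below 0.08 rad and angle between mug's own z axis and vertical below 0.1 rad and height (world z) of mug below 0.004 m and horizontal distance between mug and holder below 0.006 m); the robot touches nothing.
It fails at once if the mug is lifted more than 5 mm off the stool (height (world z) of mug above 0.005 m).
It fails at once if the mug is tipped more than 0.3 rad (angle between mug's own z axis and vertical above 0.3 rad).
It fails at once if the bottle with the funnel, the tack lifter, the toe cap or the snap setter is moved more than 20 mm (distance of any of bottle, tack_lifter, toe_cap, snap_setter from where it was at the start of the episode above 0.02 m).
It also fails if it takes over 67 s, if anything falls off the work surface, if the arm or the gripper's body presses on something with over 40 N, if the wrist force passes 120 N, or if a joint passes its speed limit or range.

## Working session

There is one attempt and no reset: what is moved stays moved. The work goes in short steps, Python scripts to look and compute and a tool call to move; the robot and the scene stay as the last step left them, time stands still between calls to the robot, and variables do not carry over. Pictures are saved under pics/ and viewed, and the job is handed in when it is done.

Besides the shell and the picture viewer there is one more tool, called after "Emit:" in YAML: its name, and indented under it one key for each argument. carry_out: Moves the arm, as the interface text tells. Its arguments: {"type":"object","properties":{"increments":{"type":"array"},"grip_force":{"type":"number"}},"required":["increments"]}

```bash
mkdir -p pics; cat > h.py <<'E'
import numpy as np,cv2
from cell import env
def snap(name,fn):
    o=env.get_obs(); p,d=env.read_camera(name)
    cv2.imwrite(f'pics/{fn}.png',p[:,:,::-1]); np.savez(f'pics/{fn}.npz',p=p,d=d,tp=o['tool_pos'],tr=o['tool_rot'])
    return p,d,o
def T_wc(name,o=None):
    c=env.get_calibration(name)
    if name!='wrist': return c['K'],np.linalg.inv(c['camera_from_world'])
    from scipy.spatial.transform import Rotation as R
    T=np.eye(4);T[:3,:3]=R.from_euler('xyz',o['tool_rot'],degrees=True).as_matrix();T[:3,3]=o['tool_pos']
    return c['K'],T@c['T_tool_cam']
def pts(d,K,T):
    v,u=np.mgrid[:d.shape[0],:d.shape[1]]
    P=np.stack([(u-K[0,2])/K[0,0]*d,(v-K[1,2])/K[1,1]*d,d],-1)
    return P@T[:3,:3].T+T[:3,3]
E
python3 - <<'E'
from h import *
for n in('scene','side','wrist'):
    p,d,o=snap(n,n+'0'); K,T=T_wc(n,o); print(n,T[:3,3].round(3),K[0,0],(d>0).mean())
print(o)
a=[cv2.imread(f'pics/{n}0.png') for n in('scene','side','wrist')]
E
```

```text
scene [ 1.306 -0.74   0.869] 470.74213558475066 0.9962565104166666
side [0.305 0.749 0.709] 385.9548990731096 0.996002197265625
wrist [ 0.348 -0.556  0.383] 310.9027230656247 0.9958902994791666
{'time_s': 0.1, 'qpos': array([65.66676856, 18.43315937, -4.0144791 , 83.16856101,  1.2945195 ,
       78.54144535, -3.25979588]), 'joint_velocities': array([-0.02226269, -0.02432885,  0.05804973, -0.18486964, -0.0215669 ,
        0.12085352,  0.01979537]), 'effort': array([-1.75020864e-04, -4.92572808e+01, -4.05763322e-01, -3.13395739e+01,
       -6.41401322e-02,  3.94986395e-02,  4.73113585e-05]), 'tool_pos': array([ 0.2760329 , -0.5882653 ,  0.40378353]), 'tool_rot': array([ 1.79994585e+02,  9.79634186e-02, -6.48580548e+01]), 'force': array([-0.29550119,  0.43459025, -0.8842402 ]), 'wrist_torque': array([ 0.02427297,  0.03876476, -0.01958908]), 'grip_width': 0.08704010198829147}
```

View pics/scene0.png

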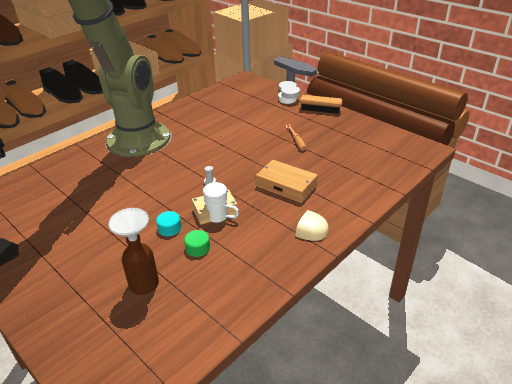

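View pics/side0.png

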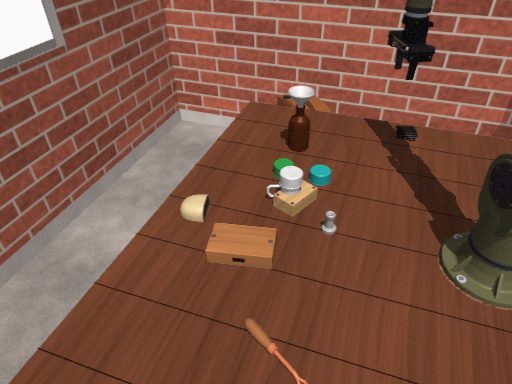

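View pics/wrist0.png

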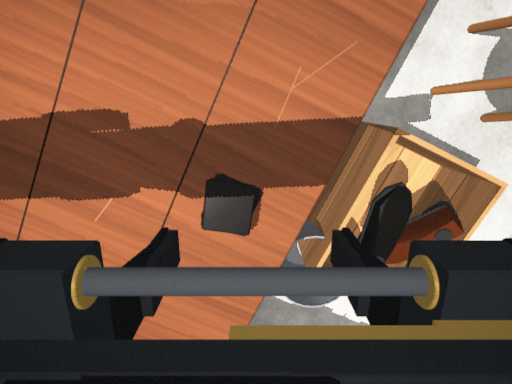

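```bash
python3 - <<'E'
from h import *
for n in('scene','side'):
    z=np.load(f'pics/{n}0.npz');K,T=T_wc(n);P=pts(z['d'],K,T);np.save(f'pics/{n}P.npy',P)
    L={'scene':[(215,190),(217,212),(236,212),(288,93),(168,217),(198,236),(208,172),(285,178),(312,225),(297,137),(129,217),(140,270),(227,0)],
       'side':[(290,172),(292,187),(270,191),(243,238),(195,208),(330,220),(301,94),(320,170),(284,163),(272,350)]}[n]
    for u,v in L: print(n,u,v,P[v,u].round(3))
    c=cv2.imread(f'pics/{n}0.png')
    b=(150,150,340,270) if n=='scene' else (180,140,350,275)
    cv2.imwrite(f'pics/{n}c.png',cv2.resize(c[b[1]:b[3],b[0]:b[2]],None,fx=4,fy=4,interpolation=cv2.INTER_CUBIC))
E
```

```text
scene 215 190 [ 0.52  -0.099  0.094]
scene 217 212 [ 0.537 -0.114  0.035]
scene 236 212 [ 0.577 -0.08   0.037]
scene 288 93 [0.224 0.552 0.046]
scene 168 217 [ 0.454 -0.218  0.036]
scene 198 236 [ 0.572 -0.212  0.036]
scene 208 172 [ 0.392 -0.016  0.049]
scene 285 178 [0.58  0.12  0.044]
scene 312 225 [0.763 0.017 0.037]
scene 297 137 [0.438 0.349 0.024]
scene 129 217 [ 0.545 -0.372  0.188]
scene 140 270 [ 0.599 -0.402  0.081]
scene 227 0 [-1.272  1.635 -0.099]
side 290 172 [ 0.518 -0.091  0.099]
side 292 187 [ 0.504 -0.067  0.067]
side 270 191 [ 0.581 -0.112  0.001]
side 243 238 [0.567 0.14  0.048]
side 195 208 [0.737 0.062 0.032]
side 330 220 [0.382 0.006 0.045]
side 301 94 [ 0.575 -0.407  0.183]
side 320 170 [ 0.456 -0.214  0.037]
side 284 163 [ 0.571 -0.217  0.036]
side 272 350 [0.417 0.376 0.021]
```

View pics/scenec.png

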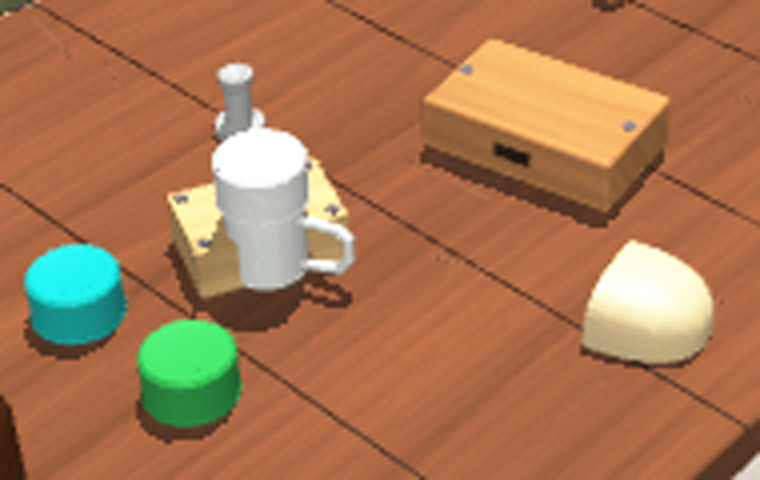

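View pics/sidec.png

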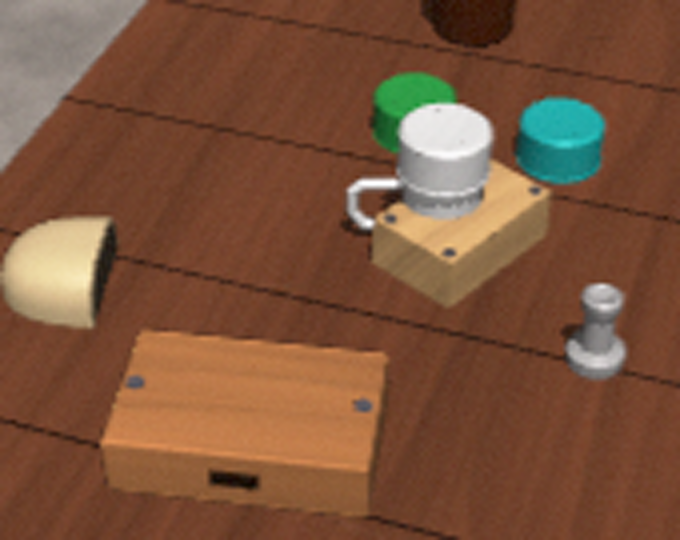

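```bash
python3 - <<'E'
from h import *
for n in('scene','side'):
    P=np.load(f'pics/{n}P.npy');img=np.load(f'pics/{n}0.npz')['p'].astype(int);hsv=cv2.cvtColor(img.astype(np.uint8),cv2.COLOR_RGB2HSV)
    X,Y,Z=P[...,0],P[...,1],P[...,2]
    m=(abs(X-.515)<.06)&(abs(Y+.1)<.06)
    c=m&(Z>.088)&(Z<.105); q=P[c]; (cx,r)=cv2.minEnclosingCircle(q[:,:2].astype(np.float32))[:2]
    print(n,'cover',np.round(cx,4),round(r,4),q.mean(0).round(4),len(q))
    b=(abs(X-.575)<.13)&(abs(Y-.13)<.1)&(Z>.039)&(Z<.052); R=cv2.minAreaRect(P[b][:,:2].astype(np.float32)); print('block',np.round(R[0],4),np.round(R[1],4),R[2],P[b].mean(0).round(4))
    h=(abs(X-.5)<.11)&(abs(Y+.1)<.1)&(Z>.034)&(Z<.046)&(hsv[...,1]>50)&(hsv[...,0]<35)&(hsv[...,0]>10)
    R=cv2.minAreaRect(P[h][:,:2].astype(np.float32)); print('holder',np.round(R[0],4),np.round(R[1],4),R[2],cv2.boxPoints(R).round(3).tolist(),h.sum())
    g=(abs(X-.53)<.09)&(abs(Y+.09)<.08)&(Z>.008)&(Z<.06)&(hsv[...,1]<40)&(hsv[...,2]>100)&(np.hypot(X-.516,Y+.097)>.04)
    print('handle',P[g].round(3)[::5].tolist() )
E
```

```text
scene cover [ 0.5189 -0.0994] 0.0342 [ 0.5202 -0.1022  0.0959] 319
block [0.5713 0.1364] [0.1619 0.107 ] 10.972222328186035 [0.5755 0.1327 0.0443]
holder [ 0.5098 -0.0975] [0.1147 0.0991] 59.784358978271484 [[0.43799999356269836, -0.12200000137090683], [0.5239999890327454, -0.1720000058412552], [0.5809999704360962, -0.0729999989271164], [0.4959999918937683, -0.023000000044703484]] 279
handle [[0.492, -0.033, 0.038], [0.543, -0.058, 0.041], [0.556, -0.085, 0.05], [0.571, -0.08, 0.055], [0.57, -0.083, 0.053], [0.571, -0.085, 0.051], [0.575, -0.081, 0.047], [0.575, -0.078, 0.042], [0.577, -0.08, 0.037], [0.577, -0.077, 0.028], [0.561, -0.081, 0.017], [0.559, -0.087, 0.016], [0.574, -0.082, 0.022], [0.562, -0.083, 0.012]]
side cover [ 0.5164 -0.0919] 0.0318 [ 0.5148 -0.0884  0.0966] 297
block [0.5712 0.1413] [0.1603 0.1028] 10.435609817504883 [0.5685 0.1453 0.0454]
holder [ 0.4993 -0.0867] [0.1134 0.074 ] 64.77232360839844 [[0.44200000166893005, -0.12200000137090683], [0.5090000033378601, -0.15399999916553497], [0.5569999814033508, -0.050999999046325684], [0.49000000953674316, -0.019999999552965164]] 466
handle [[0.573, -0.075, 0.051], [0.559, -0.079, 0.053], [0.57, -0.074, 0.05], [0.556, -0.079, 0.049], [0.569, -0.073, 0.047], [0.577, -0.07, 0.037], [0.575, -0.073, 0.028], [0.574, -0.071, 0.022], [0.572, -0.074, 0.016], [0.569, -0.074, 0.014]]
```

```bash
python3 - <<'E'
from h import *
c=env.get_calibration('wrist');print(c['T_tool_cam'].round(3),c['K'])
z=np.array([.0,0,.164,1]);q=np.linalg.inv(c['T_tool_cam'])@np.array([0,0,.31,1]);print(q, c['K']@q[:3]/q[2])
E
```

```text
[[ 1.    -0.001  0.     0.002]
 [ 0.001  0.959  0.285 -0.079]
 [-0.001 -0.285  0.959  0.021]
 [ 0.     0.     0.     1.   ]] [[310.90272307   0.         254.71026668]
 [  0.         310.90272307 194.87295632]
 [  0.           0.           1.        ]]
[-0.00162054 -0.00636932  0.29933737  1.        ] [253.02711534 188.25755084   1.        ]
```

Emit:
carry_out:
  increments:
    - [0.02, 0.041, 0, -7, -1]
    - [0.04, 0.082, 0, -14, -1]
    - [0.06, 0.123, 0, -21, -1]
    - [0.08, 0.164, 0, -28, -1]
    - [0.1, 0.205, 0, -35, -1]
    - [0.12, 0.246, 0, -42, -1]
    - [0.14, 0.287, 0, -49, -1]
    - [0.16, 0.328, 0, -56, -1]
    - [0.18, 0.369, 0, -63, -1]
    - [0.2, 0.41, 0, -70, -1]
    - [0.22, 0.451, 0, -77, -1]
    - [0.241, 0.492, 0, -85, -1]
    - [0.241, 0.492, 0, -85, -1]
    - [0.241, 0.492, 0, -85, -1]
  grip_force: 50

```text
time_s: 1.55
tool_pos: [0.5174, -0.0951, 0.4045]
tool_rot: [180.0, -0.0, -149.6]
force: [-0.0, -0.9, -1.3]
grip_width: 0.0871
```

```bash
python3 - <<'E'
from h import *
p,d,o=snap('wrist','w1');print(o['qpos'],o['tool_pos'],o['tool_rot'])
K,T=T_wc('wrist',o);P=pts(d,K,T);X,Y,Z=np.moveaxis(P,-1,0)
m=(abs(X-.515)<.06)&(abs(Y+.1)<.06)&(Z>.085)&(Z<.105);q=P[m]
print(cv2.minEnclosingCircle(q[:,:2].astype(np.float32)),q.mean(0),m.sum())
E
```

```text
[  30.78592111    4.5213986   -24.39472435   99.93190527    1.92458468
   75.99925275 -143.63016299] [ 0.51736898 -0.09509609  0.40450155] [ 1.79975632e+02 -3.51440472e-02 -1.49621276e+02]
((0.5192955732345581, -0.09766020625829697), 0.032161645591259) [ 0.52035258 -0.09916011  0.0954293 ] 3373
```

View pics/w1.png

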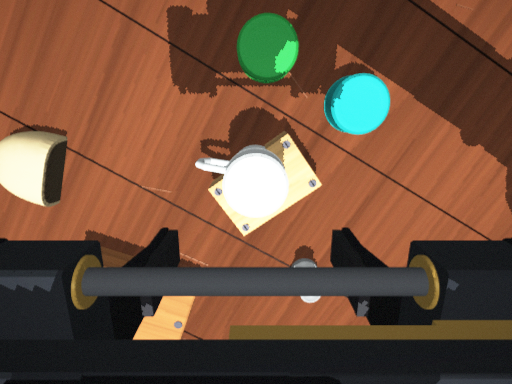

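Emit:
carry_out:
  increments:
    - [0.0017, -0.0024, -0.03, 0, -1]
    - [0.0017, -0.0024, -0.07, 0, -1]
    - [0.0017, -0.0024, -0.11, 0, -1]
    - [0.0017, -0.0024, -0.14, 0, -1]
    - [0.0017, -0.0024, -0.16, 0, -1]
    - [0.0017, -0.0024, -0.16, 0, -1]
    - [0.0017, -0.0024, -0.16, 0, -1]

```text
time_s: 2.3
tool_pos: [0.5186, -0.1004, 0.2451]
tool_rot: [-180.0, -0.0, -150.0]
force: [-0.5, -0.7, 0.7]
grip_width: 0.0869
```

```bash
python3 - <<'E'
from h import *
p,d,o=snap('wrist','w2');print(o['tool_pos'],o['force'])
K,T=T_wc('wrist',o);P=pts(d,K,T);X,Y,Z=np.moveaxis(P,-1,0)
m=(abs(X-.515)<.06)&(abs(Y+.1)<.06)&(Z>.085)&(Z<.105);q=P[m]
print(cv2.minEnclosingCircle(q[:,:2].astype(np.float32)),q.mean(0),m.sum())
E
```

```text
[ 0.51861044 -0.10041676  0.24508896] [-0.48421513 -0.65419145  0.66401834]
((0.5255818367004395, -0.11089842021465302), 0.05685965344309807) [ 0.52330791 -0.10452155  0.09510683] 9942
```

View pics/w2.png

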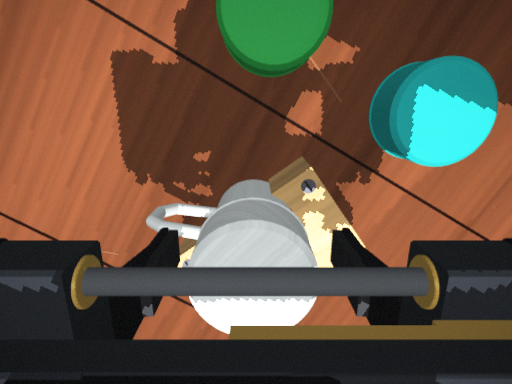

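Emit:
carry_out:
  increments:
    - [0.0005, 0.0025, 0, 0, -1]
    - [0.0005, 0.0025, 0, 0, 1]
    - [0.0005, 0.0025, 0, 0, 1]
    - [0.0005, 0.0025, 0, 0, 1]
    - [0.0005, 0.0025, 0, 0, 1]
    - [0.0005, 0.0025, 0, 0, 1]
  grip_force: 50

```text
time_s: 2.95
tool_pos: [0.5193, -0.0965, 0.2449]
tool_rot: [-180.0, -0.0, -149.9]
force: [-0.7, -0.4, 0.5]
grip_width: 0.0634
```

```bash
python3 - <<'E'
from h import *
print(env.get_obs())
E
```

```text
{'time_s': 2.95, 'qpos': array([  29.40649237,   13.28968403,  -24.06645403,  110.04972199,
          6.37145077,   57.94831657, -147.34345488]), 'joint_velocities': array([-0.08229206, -0.05443161, -0.07324361, -0.12195396, -0.08506883,
       -0.04394399, -0.00100041]), 'effort': array([-3.15607237e-01, -3.70035124e+01, -2.85536908e+00, -2.67980522e+01,
       -8.03905749e-02, -3.32126683e-01,  1.25315226e-03]), 'tool_pos': array([ 0.5192913 , -0.09650549,  0.24492421]), 'tool_rot': array([-1.79990327e+02, -1.76228162e-02, -1.49865273e+02]), 'force': array([-0.66537839, -0.35597282,  0.48956576]), 'wrist_torque': array([ 0.02683234,  0.15462631, -0.01500474]), 'grip_width': 0.06341207998224963}
```

Emit:
carry_out:
  increments:
    - [0, 0, 0, 8, 1]
    - [0, 0, 0, 16, 1]
    - [0, 0, 0, 24, 1]
    - [0, 0, 0, 30, 1]

```text
time_s: 3.35
tool_pos: [0.5198, -0.0971, 0.245]
tool_rot: [-179.9, 0.0, -119.7]
force: [1.3, -1.4, 0.1]
grip_width: 0.0636
```

```bash
python3 - <<'E'
from h import *
o=env.get_obs();print(o['tool_pos'],o['tool_rot'],o['force'],o['wrist_torque'])
p,d,o=snap('side','s1');cv2.imwrite('pics/s1c.png',cv2.resize(p[130:230,230:380,::-1],None,fx=5,fy=5))
E
```

```text
[ 0.51984056 -0.0970918   0.24498875] [-1.79884318e+02  1.80405482e-02 -1.19650421e+02] [ 1.31231592 -1.37293358  0.12145969] [-0.34494159 -0.25288886 -0.28005641]
```

View pics/s1c.png

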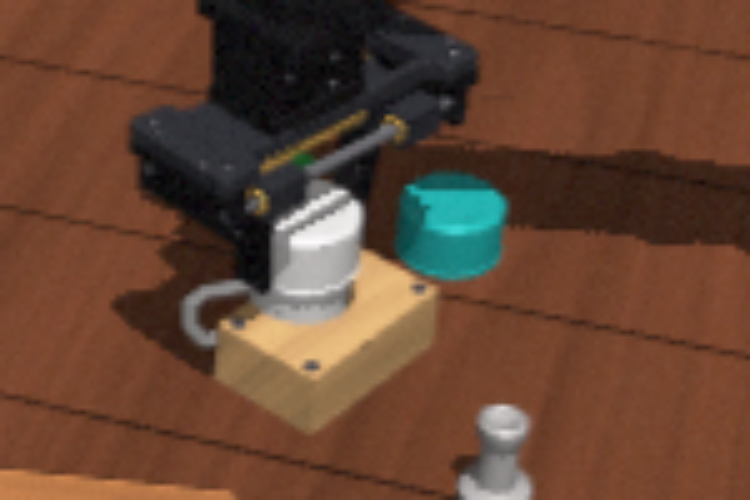

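Emit:
carry_out:
  increments:
    - [0, 0, 0, 6, 1]
    - [0, 0, 0.0003, 12, 1]
    - [0, 0, 0.0008, 18, 1]
    - [0, 0, 0.0013, 24, 1]
    - [0, 0, 0.0018, 30, 1]
    - [0, 0, 0.0023, 36, 1]
    - [0, 0, 0.0028, 42, 1]
    - [0, 0, 0.0033, 48, 1]

```text
time_s: 4.2
tool_pos: [0.5196, -0.0967, 0.248]
tool_rot: [-179.9, -0.0, -71.8]
force: [2.1, -1.6, -2.5]
grip_width: 0.0636
```

```bash
python3 - <<'E'
from h import *
o=env.get_obs();print(o['tool_pos'],o['tool_rot'],o['force'],o['wrist_torque'],o['qpos'])
p,d,o=snap('side','s2');cv2.imwrite('pics/s2c.png',cv2.resize(p[130:230,230:380,::-1],None,fx=5,fy=5))
E
```

```text
[ 0.51959433 -0.09671147  0.2479716 ] [-1.79942650e+02 -2.88788207e-02 -7.17866818e+01] [ 2.14895295 -1.64666068 -2.48887988] [-0.1699392  -0.32300185 -0.24763717] [ 38.24917067  14.43597159 -33.99819579 109.60051987   9.40064616
  58.63278371 -71.60519909]
```

View pics/s2c.png

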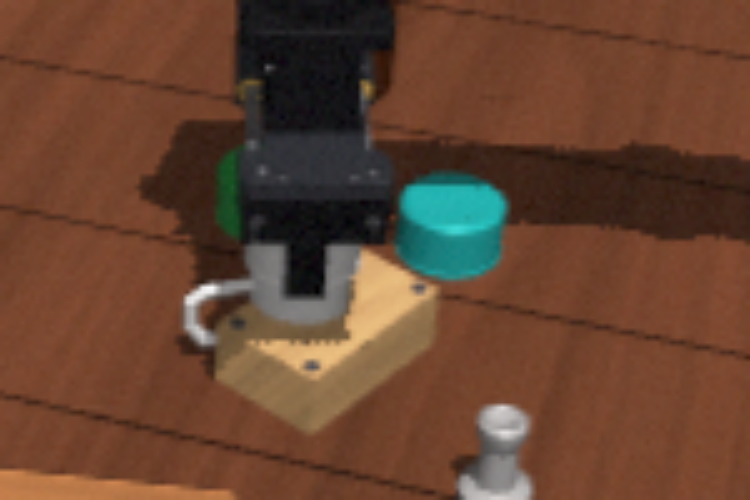

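Emit:
carry_out:
  increments:
    - [0, 0, 0.0005, 6, 1]
    - [0, 0, 0.001, 12, 1]
    - [0, 0, 0.0015, 18, 1]
    - [0, 0, 0.002, 24, 1]
    - [0, 0, 0.0025, 30, 1]
    - [0, 0, 0.003, 36, 1]
    - [0, 0, 0.0035, 42, 1]
    - [0, 0, 0.004, 48, 1]

```text
time_s: 5.05
tool_pos: [0.5193, -0.0964, 0.2518]
tool_rot: [-180.0, 0.0, -23.9]
force: [2.2, 0.1, -3.1]
grip_width: 0.0634
```

```bash
python3 - <<'E'
from h import *
o=env.get_obs();print(o['tool_pos'],o['tool_rot'],o['force'],o['wrist_torque'],o['qpos'])
p,d,o=snap('side','s3');cv2.imwrite('pics/s3c.png',cv2.resize(p[130:230,230:380,::-1],None,fx=5,fy=5))
E
```

```text
[ 0.51926073 -0.09637159  0.25177035] [-1.79980513e+02  1.37070338e-02 -2.38647814e+01] [ 2.20082546  0.05824597 -3.10860174] [-0.12514919 -0.27946467 -0.27389287] [ 44.17491819  15.38629899 -40.80662614 109.25686238  11.58240917
  59.50146683 -25.4044609 ]
```

View pics/s3c.png

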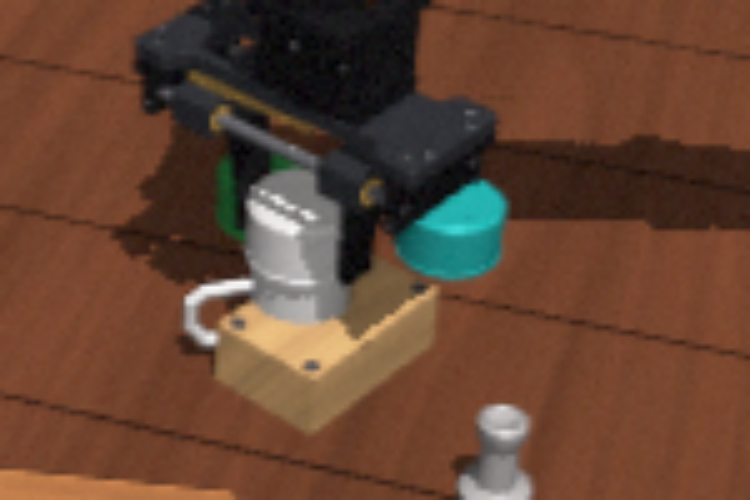

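Emit:
carry_out:
  increments:
    - [0, 0, 0.0005, 6, 1]
    - [0, 0, 0.001, 12, 1]
    - [0, 0, 0.0015, 18, 1]
    - [0, 0, 0.002, 24, 1]
    - [0, 0, 0.0025, 30, 1]
    - [0, 0, 0.003, 36, 1]
    - [0, 0, 0.0035, 42, 1]
    - [0, 0, 0.004, 48, 1]
    - [0, 0, 0.0045, 54, 1]
    - [0, 0, 0.005, 60, 1]

```text
time_s: 6.1
tool_pos: [0.519, -0.0964, 0.2566]
tool_rot: [-179.9, 0.0, 36.1]
force: [0.7, 1.4, -1.5]
grip_width: 0.0634
```

```bash
python3 - <<'E'
from h import *
o=env.get_obs();print(o['tool_pos'],o['tool_rot'],o['force'],o['wrist_torque'],o['qpos'])
p,d,o=snap('side','s4');cv2.imwrite('pics/s4c.png',cv2.resize(p[130:230,230:380,::-1],None,fx=5,fy=5))
E
```

```text
[ 0.5189875  -0.09635481  0.25663164] [-1.79941861e+02  3.12940902e-02  3.60650071e+01] [ 0.71587457  1.37293658 -1.51014952] [-0.06228805 -0.14820578 -0.13863368] [ 52.28683024  17.38989662 -50.40373397 108.80450823  15.25996427
  60.85236829  31.68640818]
```

View pics/s4c.png

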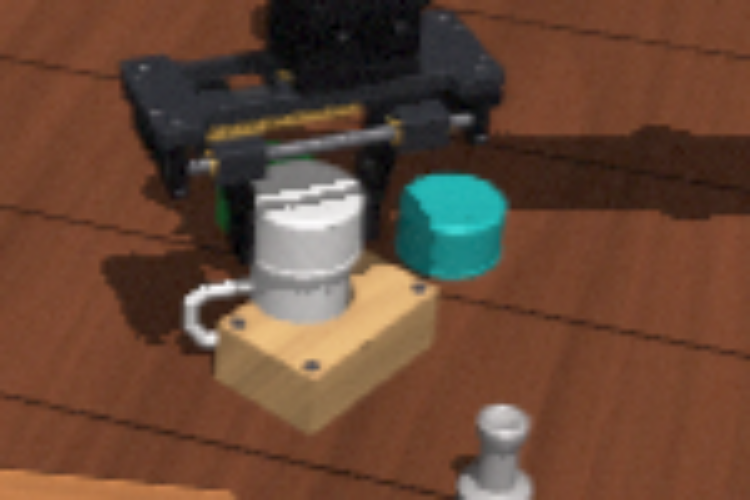

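Emit:
carry_out:
  increments:
    - [0, 0, 0.0005, 6, 1]
    - [0, 0, 0.001, 12, 1]
    - [0, 0, 0.0015, 18, 1]
    - [0, 0, 0.002, 24, 1]
    - [0, 0, 0.0025, 30, 1]
    - [0, 0, 0.003, 36, 1]
    - [0, 0, 0.0035, 42, 1]
    - [0, 0, 0.004, 48, 1]

```text
time_s: 6.95
tool_pos: [0.519, -0.0967, 0.2607]
tool_rot: [-179.9, 0.0, 84.0]
force: [0.8, -0.9, -2.0]
grip_width: 0.0636
```

```bash
python3 - <<'E'
from h import *
o=env.get_obs();print(o['tool_pos'],o['tool_rot'],o['force'],o['wrist_torque'],o['qpos'])
p,d,o=snap('side','s5');cv2.imwrite('pics/s5c.png',cv2.resize(p[130:230,230:380,::-1],None,fx=5,fy=5))
K,T=T_wc('side');P=pts(d,K,T);X,Y,Z=np.moveaxis(P,-1,0)
for u in (290,294,298): print([ (v,P[v,u].round(3).tolist()) for v in range(164,196,2)])
E
```

```text
[ 0.51902265 -0.09665605  0.26069062] [-1.79945046e+02  1.22467881e-02  8.39969583e+01] [ 0.76424648 -0.87553542 -1.98457051] [-0.16325505 -0.24770836 -0.22260022] [ 59.35941228  20.23982678 -59.30626768 108.41995284  19.62157101
  62.41004234  76.28377644]
[(164, [0.496, 0.001, 0.188]), (166, [0.495, 0.001, 0.183]), (168, [0.495, -0.0, 0.176]), (170, [0.496, -0.005, 0.167]), (172, [0.496, -0.006, 0.161]), (174, [0.496, -0.006, 0.154]), (176, [0.511, -0.065, 0.105]), (178, [0.511, -0.066, 0.097]), (180, [0.51, -0.065, 0.091]), (182, [0.51, -0.065, 0.084]), (184, [0.511, -0.069, 0.075]), (186, [0.511, -0.071, 0.066]), (188, [0.51, -0.07, 0.06]), (190, [0.51, -0.07, 0.054]), (192, [0.509, -0.068, 0.048]), (194, [0.51, -0.072, 0.038])]
[(164, [0.493, -0.028, 0.17]), (166, [0.492, -0.027, 0.165]), (168, [0.492, -0.027, 0.159]), (170, [0.504, -0.08, 0.115]), (172, [0.502, -0.072, 0.114]), (174, [0.502, -0.071, 0.109]), (176, [0.501, -0.071, 0.102]), (178, [0.501, -0.072, 0.095]), (180, [0.5, -0.07, 0.09]), (182, [0.501, -0.074, 0.08]), (184, [0.502, -0.078, 0.071]), (186, [0.501, -0.077, 0.065]), (188, [0.501, -0.077, 0.058]), (190, [0.5, -0.077, 0.051]), (192, [0.5, -0.078, 0.043]), (194, [0.498, -0.071, 0.042])]
[(164, [0.486, -0.044, 0.162]), (166, [0.305, 0.749, 0.709]), (168, [0.497, -0.095, 0.113]), (170, [0.495, -0.084, 0.115]), (172, [0.492, -0.077, 0.114]), (174, [0.492, -0.078, 0.106]), (176, [0.492, -0.078, 0.1]), (178, [0.492, -0.079, 0.093]), (180, [0.491, -0.078, 0.087]), (182, [0.491, -0.08, 0.078]), (184, [0.494, -0.092, 0.062]), (186, [0.493, -0.091, 0.057]), (188, [0.493, -0.092, 0.048]), (190, [0.493, -0.093, 0.041]), (192, [0.492, -0.092, 0.035]), (194, [0.488, -0.075, 0.041])]
```

View pics/s5c.png

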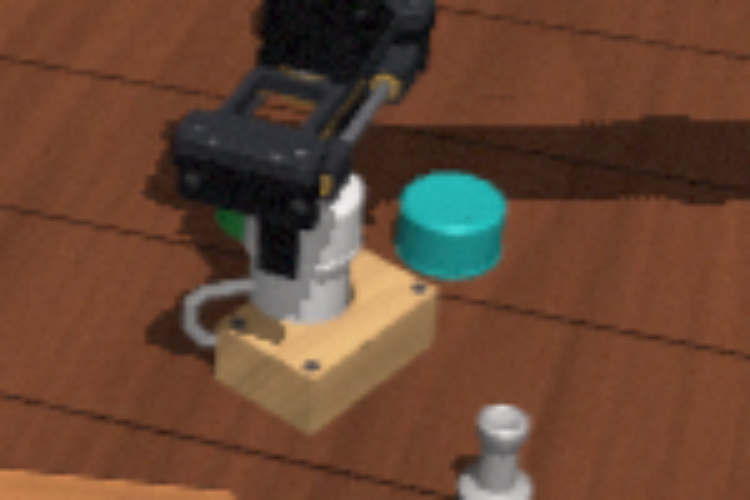

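Emit:
carry_out:
  increments:
    - [0, 0, 0.0005, 6, 1]
    - [0, 0, 0.001, 12, 1]
    - [0, 0, 0.0016, 18, 1]
    - [0, 0, 0.0021, 24, 1]
    - [0, 0, 0.0027, 30, 1]
    - [0, 0, 0.0032, 36, 1]

```text
time_s: 7.6
tool_pos: [0.5196, -0.0972, 0.2646]
tool_rot: [-180.0, 0.1, 120.0]
force: [-0.2, -2.0, -0.6]
grip_width: 0.063
```

```bash
python3 - <<'E'
from h import *
o=env.get_obs();print(o['tool_pos'],o['tool_rot'],o['force'],o['wrist_torque'],o['qpos'])
E
```

```text
[ 0.51963381 -0.09719481  0.26459144] [-1.79986442e+02  1.00766249e-01  1.19958940e+02] [-0.23852765 -2.03485943 -0.63360182] [-0.41021148 -0.24895041 -0.08010933] [ 64.70965147  23.66163224 -66.74772274 108.06040119  24.27926695
  64.22129973 108.7170049 ]
```

Emit:
carry_out:
  increments:
    - [0, 0, 0.0005, 6, 1]
    - [0, 0, 0.001, 12, 1]
    - [0, 0, 0.0015, 18, 1]
    - [0, 0, 0.002, 20, 1]
    - [0, 0, 0.0025, 20, 1]

```text
time_s: 8.1
tool_pos: [0.5193, -0.0965, 0.2666]
tool_rot: [-180.0, -0.0, 139.8]
force: [0.4, -0.7, -0.6]
grip_width: 0.0635
```

```bash
python3 - <<'E'
from h import *
o=env.get_obs();print(o['tool_pos'],o['tool_rot'],o['force'],o['wrist_torque'],o['qpos'])
p,d,o=snap('side','s6');cv2.imwrite('pics/s6c.png',cv2.resize(p[130:230,230:380,::-1],None,fx=5,fy=5))
K,T=T_wc('side');P=pts(d,K,T)
for u in (290,296): print([ (v,P[v,u].round(3).tolist()) for v in range(164,196,2)])
E
```

```text
[ 0.51934032 -0.09650943  0.26664492] [-1.79993422e+02 -2.34121721e-02  1.39836856e+02] [ 0.39778313 -0.72061284 -0.62832739] [-0.0192107  -0.14273096  0.05496416] [ 67.46540044  26.22933988 -71.08814245 107.92223962  27.3021261
  65.6674796  126.18877737]
[(164, [0.505, -0.034, 0.164]), (166, [0.518, -0.088, 0.12]), (168, [0.516, -0.082, 0.118]), (170, [0.512, -0.068, 0.122]), (172, [0.511, -0.064, 0.118]), (174, [0.511, -0.064, 0.112]), (176, [0.51, -0.063, 0.106]), (178, [0.511, -0.067, 0.096]), (180, [0.51, -0.065, 0.092]), (182, [0.51, -0.066, 0.084]), (184, [0.51, -0.067, 0.076]), (186, [0.51, -0.069, 0.068]), (188, [0.51, -0.069, 0.061]), (190, [0.51, -0.069, 0.054]), (192, [0.51, -0.071, 0.046]), (194, [0.509, -0.07, 0.04])]
[(164, [0.487, -0.026, 0.173]), (166, [0.487, -0.027, 0.167]), (168, [0.495, -0.06, 0.137]), (170, [0.494, -0.059, 0.132]), (172, [0.494, -0.059, 0.126]), (174, [0.494, -0.062, 0.117]), (176, [0.494, -0.064, 0.109]), (178, [0.493, -0.062, 0.104]), (180, [0.494, -0.065, 0.095]), (182, [0.494, -0.065, 0.088]), (184, [0.497, -0.08, 0.07]), (186, [0.496, -0.08, 0.064]), (188, [0.496, -0.081, 0.056]), (190, [0.496, -0.083, 0.048]), (192, [0.496, -0.083, 0.04]), (194, [0.493, -0.075, 0.04])]
```

View pics/s6c.png

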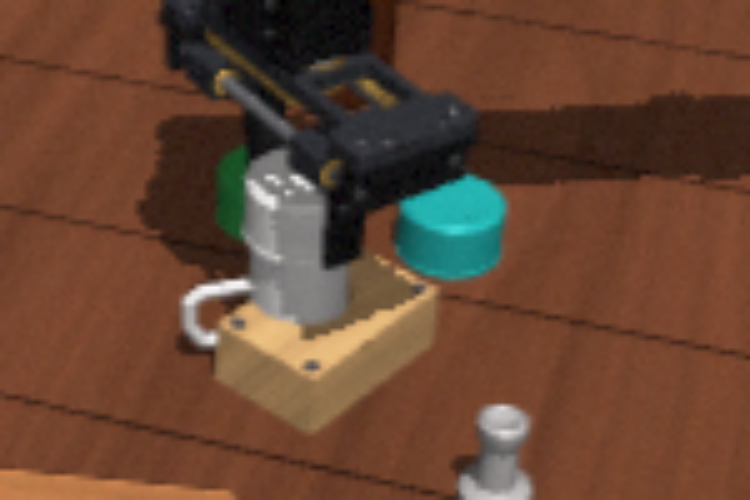

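Emit:
carry_out:
  increments:
    - [0, 0, 0.001, 0, 1]
    - [0, 0, 0.002, 0, 1]
    - [0, 0, 0.003, 0, 1]
    - [0, 0, 0.003, 0, 1]

```text
time_s: 8.55
tool_pos: [0.5194, -0.0963, 0.27]
tool_rot: [-180.0, 0.0, 140.1]
force: [-0.1, -0.7, -1.0]
grip_width: 0.0635
```

Emit:
carry_out:
  increments:
    - [0, 0, 0.003, 0, 1]
    - [0, 0, 0.008, 0, 1]
    - [0, 0, 0.02, 0, 1]
    - [0, 0, 0.04, 0, 1]
    - [0, 0, 0.06, 0, 1]
    - [0, 0, 0.08, 0, 1]
    - [0, 0, 0.08, 0, 1]
    - [0, 0, 0.08, 0, 1]

```text
time_s: 9.35
tool_pos: [0.5194, -0.0962, 0.3502]
tool_rot: [-180.0, 0.1, 140.1]
force: [0.1, -0.3, -0.5]
grip_width: 0.0633
```

```bash
python3 - <<'E'
from h import *
o=env.get_obs();print(o['tool_pos'],o['tool_rot'],o['force'],o['qpos'])
p,d,o=snap('side','s7');cv2.imwrite('pics/s7c.png',cv2.resize(p[110:285,180:380,::-1],None,fx=3,fy=3))
p,d,o=snap('scene','c7');cv2.imwrite('pics/c7c.png',cv2.resize(p[110:270,150:340,::-1],None,fx=3.5,fy=3.5))
E
```

```text
[ 0.51935602 -0.09617911  0.35019019] [-1.79990936e+02  5.37168643e-02  1.40135246e+02] [ 0.13752942 -0.31313386 -0.45931635] [ 72.40310419  19.78858804 -75.40874324 102.78608178  20.07719272
  73.02809216 131.9246234 ]
```

View pics/s7c.png

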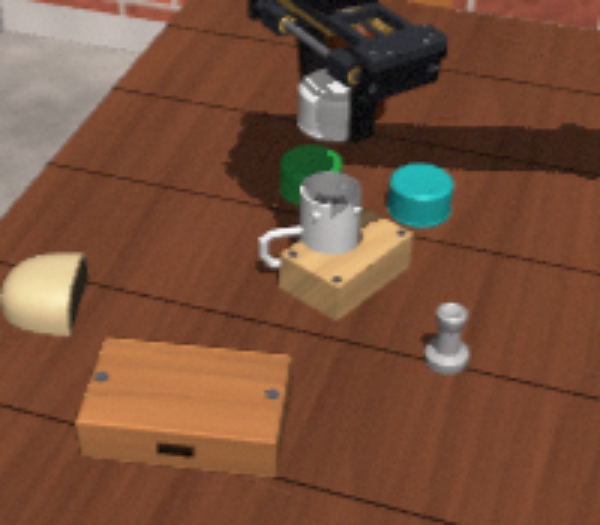

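View pics/c7c.png

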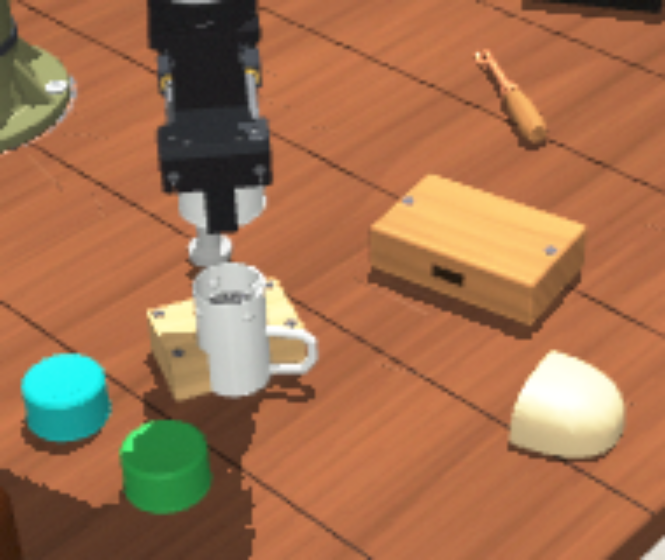

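Emit:
carry_out:
  increments:
    - [0.003, 0.015, 0, -8, 1]
    - [0.006, 0.03, 0, -16, 1]
    - [0.01, 0.045, 0, -24, 1]
    - [0.013, 0.06, 0, -32, 1]
    - [0.016, 0.075, 0, -40, 1]
    - [0.02, 0.09, 0, -48, 1]
    - [0.023, 0.105, 0, -56, 1]
    - [0.026, 0.12, 0, -64, 1]
    - [0.03, 0.135, 0, -72, 1]
    - [0.033, 0.15, 0, -80, 1]
    - [0.036, 0.165, 0, -88, 1]
    - [0.04, 0.18, 0, -96, 1]
    - [0.043, 0.195, 0, -104, 1]
    - [0.046, 0.21, 0, -112, 1]
    - [0.05, 0.225, 0, -120, 1]
    - [0.0516, 0.235, 0, -128, 1]
    - [0.0516, 0.235, -0.02, -130, 1]
    - [0.0516, 0.235, -0.05, -130, 1]
    - [0.0516, 0.235, -0.08, -130, 1]
    - [0.0516, 0.235, -0.09, -130, 1]

```text
time_s: 11.45
tool_pos: [0.5692, 0.138, 0.2555]
tool_rot: [-180.0, 0.4, 10.2]
force: [-0.2, 0.4, -1.1]
grip_width: 0.0637
```

```bash
python3 - <<'E'
from h import *
o=env.get_obs();print(o['tool_pos'],o['tool_rot'],o['force'],o['qpos'])
for n in('side','scene'):
    p,d,o=snap(n,n+'8');b=(190,150,310,275) if n=='side' else (220,110,340,220)
    cv2.imwrite(f'pics/{n}8c.png',cv2.resize(p[b[1]:b[3],b[0]:b[2],::-1],None,fx=4.5,fy=4.5))
E
```

```text
[0.56922204 0.13802068 0.25545537] [-179.98982068    0.42153457   10.16977639] [-0.16981706  0.4014498  -1.06261604] [ 22.87371091  24.73486843 -47.57358682 100.74302231  20.01427094
  63.86146365 -21.0261553 ]
```

View pics/side8c.png

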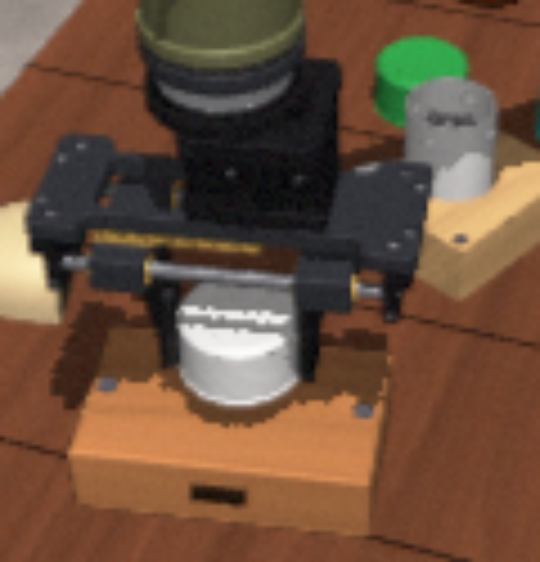

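View pics/scene8c.png

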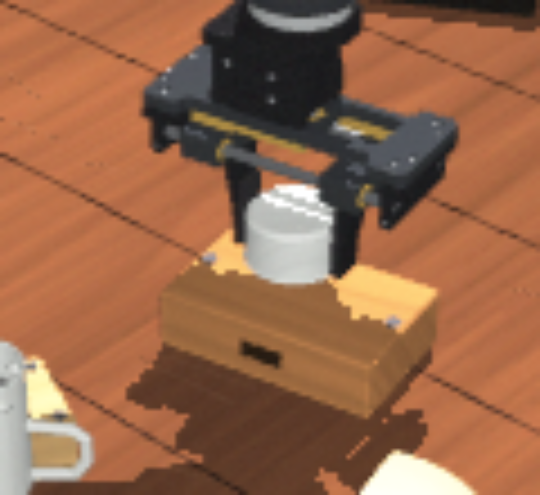

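Emit:
carry_out:
  increments:
    - [0.001, 0.001, -0.005, 0, 1]
    - [0.001, 0.001, -0.01, 0, 1]
    - [0.001, 0.001, -0.014, 0, 1]
    - [0.001, 0.001, -0.016, 0, 1]
    - [0.001, 0.001, -0.018, 0, 1]
    - [0.001, 0.001, -0.018, 0, 1]

```text
time_s: 12.15
tool_pos: [0.5719, 0.1396, 0.2417]
tool_rot: [180.0, 0.0, 10.1]
force: [-0.4, 0.1, -0.7]
grip_width: 0.0633
```

Emit:
carry_out:
  increments:
    - [0, 0, -0.003, 0, 1]
    - [0, 0, -0.006, 0, 1]
    - [0, 0, -0.007, 0, 1]
    - [0, 0, -0.008, 0, 1]
    - [0, 0, -0.008, 0, 1]

```text
time_s: 12.65
tool_pos: [0.5719, 0.1397, 0.2336]
tool_rot: [180.0, 0.0, 10.1]
force: [0.2, -0.1, -0.7]
grip_width: 0.0635
```

Emit:
carry_out:
  increments:
    - [0, 0, -0.0007, 0, 1]
    - [0, 0, -0.0014, 0, 1]
    - [0, 0, -0.0014, 0, 1]

```text
time_s: 12.95
tool_pos: [0.5719, 0.1396, 0.2323]
tool_rot: [180.0, -0.0, 10.1]
force: [0.6, -0.1, -0.3]
grip_width: 0.0633
```

Emit:
carry_out:
  increments:
    - [0, 0, -0.0006, 0, 1]
    - [0, 0, -0.0012, 0, 1]
    - [0, 0, -0.0012, 0, 1]

```text
time_s: 13.25
tool_pos: [0.5719, 0.1396, 0.2311]
tool_rot: [180.0, 0.0, 10.1]
force: [-0.2, -0.2, -1.2]
grip_width: 0.0633
```

Emit:
carry_out:
  increments:
    - [0, 0, -0.0006, 0, 1]
    - [0, 0, -0.0012, 0, 1]
    - [0, 0, -0.0012, 0, 1]

```text
time_s: 13.55
tool_pos: [0.5719, 0.1396, 0.2299]
tool_rot: [180.0, 0.0, 10.1]
force: [-0.4, 1.2, -0.1]
grip_width: 0.0635
```

```bash
python3 - <<'E'
from h import *
for n in('side','scene'):
    p,d,o=snap(n,n+'9');b=(190,150,310,275) if n=='side' else (220,110,340,220)
    cv2.imwrite(f'pics/{n}9c.png',cv2.resize(p[b[1]:b[3],b[0]:b[2],::-1],None,fx=4.5,fy=4.5))
    print(n,o['force'])
E
```

```text
side [-0.40919564  1.21375676 -0.12505916]
scene [ 0.72088942  0.73521975 -0.84022295]
```

View pics/side9c.png

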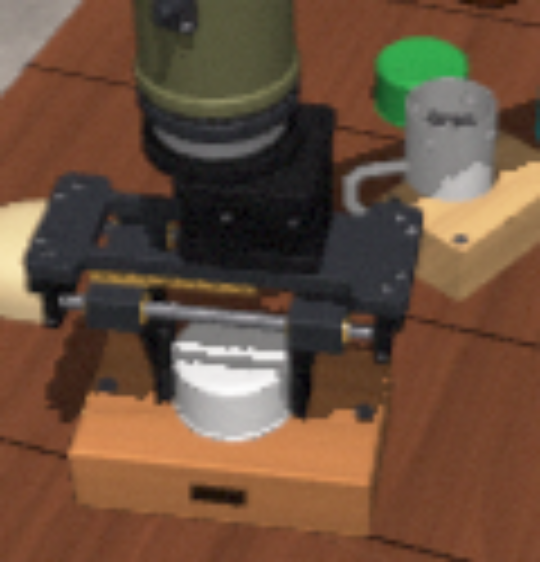

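Emit:
carry_out:
  increments:
    - [0, 0, -0.0005, 0, 1]
    - [0, 0, -0.001, 0, 1]
    - [0, 0, -0.001, 0, 1]

```text
time_s: 13.95
tool_pos: [0.572, 0.1397, 0.2291]
tool_rot: [180.0, -0.0, 10.1]
force: [-0.6, -0.7, -0.7]
grip_width: 0.0632
```

```bash
python3 - <<'E'
from h import *
for n in('side','scene'):
    p,d,o=snap(n,n+'10');K,T=T_wc(n);P=pts(d,K,T);X,Y,Z=np.moveaxis(P,-1,0)
    hsv=cv2.cvtColor(p,cv2.COLOR_RGB2HSV)
    m=(np.hypot(X-.572,Y-.139)<.024)&(Z<.1)&(hsv[...,1]<40); print(n,np.percentile(Z[m],[10,50,90]),m.sum())
    b=(abs(X-.571)<.06)&(abs(Y-.139)<.04)&(np.hypot(X-.572,Y-.139)>.042)&(Z<.06)&(hsv[...,1]>80);print('block',np.percentile(Z[b],[10,50,90]),b.sum())
    c=(190,150,310,275) if n=='side' else (220,110,340,220)
    cv2.imwrite(f'pics/{n}10c.png',cv2.resize(p[c[1]:c[3],c[0]:c[2],::-1],None,fx=4.5,fy=4.5))
E
```

```text
side [0.08034061 0.08177705 0.08327639] 197
block [0.04401474 0.04557422 0.04711547] 402
scene [-0.7536672   0.07675297  0.08186305] 211
block [0.04163179 0.04452716 0.04681554] 207
```

View pics/scene10c.png

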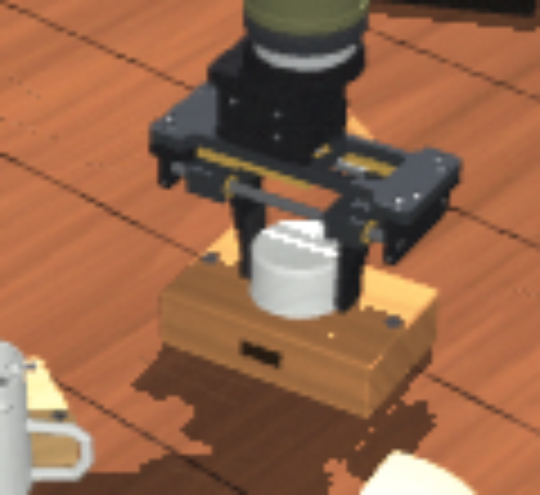

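Emit:
carry_out:
  increments:
    - [0, 0, 0, 0, 0.3]
    - [0, 0, 0, 0, 0]
    - [0, 0, 0, 0, -0.5]
    - [0, 0, 0, 0, -1]
    - [0, 0, 0, 0, -1]
    - [0, 0, 0, 0, -1]
    - [0, 0, 0.01, 0, -1]
    - [0, 0, 0.03, 0, -1]
    - [0, 0, 0.07, 0, -1]
    - [0, 0, 0.11, 0, -1]
    - [0, 0, 0.15, 0, -1]
    - [-0.05, 0, 0.17, 0, -1]
    - [-0.08, 0, 0.17, 0, -1]
    - [-0.08, 0, 0.17, 0, -1]

```text
time_s: 15.45
tool_pos: [0.4886, 0.1417, 0.4004]
tool_rot: [179.8, -0.0, 10.3]
force: [-0.1, -0.2, -0.2]
grip_width: 0.0869
```

```bash
python3 - <<'E'
from h import *
print(env.get_obs()['tool_pos'],env.get_obs()['grip_width'])
for n in('side','scene'):
    p,d,o=snap(n,n+'11');K,T=T_wc(n);P=pts(d,K,T);X,Y,Z=np.moveaxis(P,-1,0)
    hsv=cv2.cvtColor(p,cv2.COLOR_RGB2HSV)
    m=(np.hypot(X-.572,Y-.139)<.045)&(Z<.1)&(Z>.075)&(hsv[...,1]<40); q=P[m].astype(np.float32);print(n,'cover',q.mean(0),np.median(q[:,2]),cv2.minEnclosingCircle(q[:,:2]),m.sum())
    A=np.c_[q[:,:2]-q[:,:2].mean(0),np.ones(len(q))];t=q[:,2]>.079;print('tilt',np.linalg.lstsq(A[t],q[t,2],rcond=None)[0])
    b=(abs(X-.575)<.13)&(abs(Y-.13)<.1)&(Z>.039)&(Z<.052);R=cv2.minAreaRect(P[b][:,:2].astype(np.float32)); print('block',R)
    for nm,(x,y) in dict(setter=(.387,-.005),toe=(.75,.04),bottle=(.57,-.39),lifter=(.43,.36)).items():
        P0=np.load(f'pics/{n}P.npy');f=lambda Q:Q[(np.hypot(Q[...,0]-x,Q[...,1]-y)<.07)&(Q[...,2]>.015)].mean(0).round(4)
        print(nm,f(P0),f(P))
    c=(170,130,350,275) if n=='side' else (150,110,340,270)
    cv2.imwrite(f'pics/{n}11c.png',cv2.resize(p[c[1]:c[3],c[0]:c[2],::-1],None,fx=3.5,fy=3.5))
E
```

```text
[0.48857419 0.14168356 0.40041723] 0.08691654994246704Traceback (most recent call last):
  File "<stdin>", line 6, in <module>
cv2.error: OpenCV(4.12.0) /io/opencv/modules/imgproc/src/shapedescr.cpp:201: error: (-215:Assertion failed) count >= 0 && (depth == CV_32F || depth == CV_32S) in function 'minEnclosingCircle'
```

View pics/side11.png

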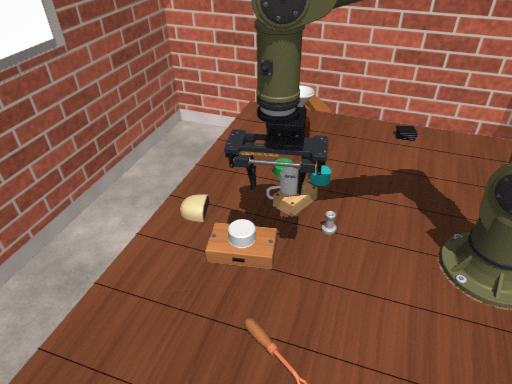

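```bash
python3 - <<'E'
from h import *
for n in('side','scene'):
    p,d,o=snap(n,n+'12');K,T=T_wc(n);P=pts(d,K,T);X,Y,Z=np.moveaxis(P,-1,0)
    hsv=cv2.cvtColor(p,cv2.COLOR_RGB2HSV)
    m=(np.hypot(X-.572,Y-.139)<.045)&(Z<.1)&(Z>.077)&(hsv[...,1]<40); q=P[m];print(n,'cover',q.mean(0).round(4),np.median(q[:,2]).round(4),cv2.minEnclosingCircle(q[:,:2].astype(np.float32)),m.sum())
    A=np.c_[q[:,:2]-q[:,:2].mean(0),np.ones(len(q))];print('tilt',np.linalg.lstsq(A,q[:,2],rcond=None)[0].round(3))
    b=(abs(X-.575)<.13)&(abs(Y-.13)<.1)&(Z>.039)&(Z<.052);R=cv2.minAreaRect(P[b][:,:2].astype(np.float32)); print('block',R)
    P0=np.load(f'pics/{n}P.npy')
    for nm,(x,y) in dict(setter=(.387,-.005),toe=(.75,.04),bottle=(.57,-.39),lifter=(.43,.36)).items():
        f=lambda Q:Q[(np.hypot(Q[...,0]-x,Q[...,1]-y)<.06)&(Q[...,2]>.015)&(Q[...,2]<.2)].mean(0).round(3)
        print(nm,f(P0),f(P))
    c=(170,130,350,275) if n=='side' else (150,110,340,270)
    cv2.imwrite(f'pics/{n}12c.png',cv2.resize(p[c[1]:c[3],c[0]:c[2],::-1],None,fx=3.5,fy=3.5))
E
```

```text
side cover [0.5698 0.1431 0.0816] 0.0817 ((0.5709738731384277, 0.14080318808555603), 0.03220115229487419) 410
tilt [ 0.005 -0.019  0.082]
block ((0.5711666345596313, 0.14183810353279114), (0.16017836332321167, 0.10220184177160263), 10.869555473327637)
setter [0.385 0.001 0.041] [0.385 0.001 0.042]
toe [0.744 0.052 0.032] [0.744 0.052 0.032]
bottle [ 0.567 -0.369  0.109] [ 0.554 -0.385  0.149]
lifter [0.442 0.357 0.021] [0.442 0.356 0.021]
scene cover [0.5725 0.134  0.0806] 0.0807 ((0.5716110467910767, 0.1329113245010376), 0.034488435834646225) 203
tilt [-0.004  0.011  0.081]
block ((0.570772647857666, 0.13491496443748474), (0.16166439652442932, 0.10801781713962555), 10.549715995788574)
setter [ 0.389 -0.011  0.04 ] [ 0.389 -0.011  0.04 ]
toe [0.757 0.024 0.032] [0.757 0.024 0.032]
bottle [ 0.578 -0.392  0.119] [ 0.578 -0.392  0.118]
lifter [0.444 0.345 0.021] [0.446 0.345 0.021]
```

View pics/side12c.png

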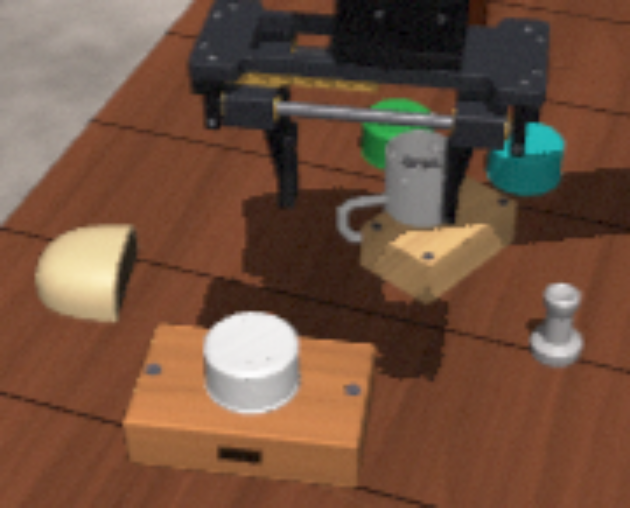

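View pics/scene12c.png

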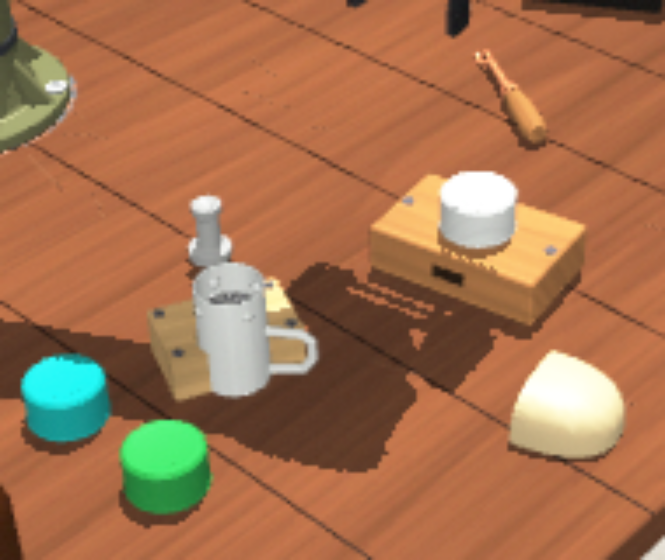

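The cover stands level on the block, within about 2 mm of its centre. The mug is upright in its holder and the gripper is clear. I'm handing in.

```bash
python3 -c "
from cell import env
print(env.sign_off())"
```

```text
the job is handed in; nothing more can be done
None
```

The cover is off and standing mouth down on the sole press block. I handed the job in at about 15.6 s, and no verdict was reported.

**What I did:** I gripped the cover at 50 N and turned it counter-clockwise until the mug's handle met the holder's front. I kept turning the same way, easing it up about 5 mm per radian. One grip was enough, about 290° of turning in all. The pull stayed at or below about 3 N at every check. After about 22 mm of rise it came free. I then lifted it clear, carried it over and set it down.

**Last checks:**
- **Cover:** level, with its top at about 81–82 mm (81.5 mm expected) and within about 2 mm of the block's centre.
- **Mug:** in the last pictures it stands upright and down in its holder. I judged this by eye, with no height measured.
- **Bystanders:** the snap setter, toe cap and tack lifter read the same as at the start to within 2 mm.
- **Robot:** the gripper is open and clear of everything.

**What disagreed:**
- **Position between cameras:** the two views put the cover and the block 7–8 mm apart across the block. Their positions relative to each other agree in both views.
- **Bottle:** the side view shows a shift, most likely because the arm blocks part of the bottle there. The scene view shows it unmoved.
- **Set-down:** I felt no clear contact force, even about 3 mm below the height I had worked out. I released it on the depth reading instead, and the later pictures show it seated.

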